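# Lock a quarter-turn T-slot stop against a tile for lining

### The arm

A 6-joint arm with a two-finger parallel gripper is mounted at the origin on a cart in front of the work surface, level with it; the furniture and walls round the work are solid. World frame = base frame: x ahead of the robot, y to its left, z up, the work surface at z = 0. Lengths are in mm, angles in rad, forces in N, time in s.
With the tool pointing down it reaches from about 300 to 750 mm from the base axis. Payload 8.5 kg.
Tool frame: the origin (TCP) lies midway between the tips of the shut fingers; the grasp point (between the pads) lies 19 mm behind it; z points along the fingers, y is the line along which they close (so a half turn about z gives the same grasp; the last joint's range is limited). The gripper opens to 85 mm and grips with 20 to 120 N. Pads are 22 mm wide; open, the fingers measure 114 mm over their backs; the gripper's body (76 mm by 85 mm) begins 54 mm behind the grasp point. The pads swing forward as they close: fully open they stand 13 mm farther back than shut.
Start: joints at [-1.525, 0.381, 1.297, -0, 1.464, -0.215], TCP at [141.814, -531.384, 231.322] pointing down, gripper open.
Joint ranges: [-3.11, 3.11], [-0.89, 2.33], [0.22, 2.48], [-1.42, 4.56], [0.17, 2.85], [-2.88, 2.88]. Speed limits (rad/s): [2.39, 2.39, 3.14, 3.14, 3.14, 3.14].

### API

Orientations are given as a rotation vector (axis times angle).
In Python, from cell import status, optics, bot gives the robot as it stands.
- The arm moves only by the tool drive_tool, never from a script. Its argument "moves" is a list of rows, each a list of 7 numbers: the shift along the tool's x, y, z in mm, then the turn, a rotation vector about the tool's x, y, z in degrees, then the opening, from -1 (shut) to 1 (fully open), so that 0 is half open. A call has exactly 10 rows; each row shifts and turns the commanded pose from where the row before left it, along the tool's axes as they then stand; what a row does not reach is not made up. A row lasts 1/12 s, in which the tool goes at most 41.7 mm and 7.16 degrees, less where a joint would pass 70% of its speed; a pose out of reach is approached as far as the arm can. A call is refused whole if a number of a shift passes 41.7 or a number of a turn 7.16, either way. A call with a gripper value outside its range is refused whole. The fingers move at their own pace and stop on an object; the grip force is fixed at half the most. Time passes only in rows, so rows that do not move let the fingers close, or fill a call up. It gives the time, the measured TCP pose, the force, the opening and the grip force at its end, in the units of the state.
- status.get_obs(): the state, without advancing time (a new reading comes with each control period).
- optics.capture(name): name is "scene" or "top" or "wrist"; returns a dict with "frame" (384x512x3 uint8, red, green, blue), "fx", "fy", "cx", "cy" (pixels), "rvec" (rotation vector, rad) and "tvec" (3), from world to camera coordinates, as OpenCV has them. Camera axes: x right, y down, z forward; pixel columns grow to the right and rows downward; lengths in mm; the calibration is good to about 2 mm. A picture is of the moment at which its call begins. There is no depth.
- bot.finish_job(): hands the job in; it is judged then, once.
The state is a dict: "time": time; "joint_positions": joint angles; "joint_vel": joint speeds; "effort": joint torques, N m; "position": TCP position; "ee_rot": TCP orientation; "wrist_force": force on the tool from outside, world axes, zero at the start; "torque": the same for the moment, N m; "opening": opening from 0.0 (shut) to 1.0 (fully open); "finger_force": force on a finger pad.
Only numpy, scipy, OpenCV 4.12 (cv2) and the standard library are available. Lean on these libraries where they do the work, as an engineer would, in place of code of your own. Each camera call takes 0.05 s, during which the arm holds its last target. There are 200 camera calls.

### The job

Fix the bisque tile in the decorating jig so that it cannot creep while its outlines are drawn: drop the red-winged stop into the free end of the T-track, its T-head along the slot, and slide it along until it pushes the tile against the sprung fence with about 6 newtons (never more than 15, the tile chips). Keeping it there, press the stop down against its spring, without forcing it, give it a quarter turn so that its T-head lies across under the lips, let it come up and leave it locked with the tile still held. Leave the bottles, bowl and tin where they are.

Things in the scene. Friction and masses are not known exactly. Their poses are not given: they have to be found in the camera images.
- stop_grip (a point): The stop, 64 mm tall, 150 g, standing on its T-head on the work surface. This point: middle of its red wing (40 long, 14 thick, 28 mm tall), 50 mm above the T-head's underside. z up along the stem, x = long direction of wing and T-head, y = across the 14 mm. Below the wing: a steel stem 14 mm in diameter, then a black rubber collar.
- stop_foot (a point): Middle of the underside of the stop's steel T-head (34 x 16 x 8 mm), same axes. The collar (36 mm diameter, 12 mm tall) slides on the stem, held down by a spring: relaxed, its underside is 9 mm above this point (1 mm above the T-head). Pushing it up takes 6 N to start and 1.2 N more per mm, at most 9 mm.
- jig: Decorating jig, fixed: plywood board 290 (x) x 150 (y) mm, top 24 mm above its underside; origin under its middle. A T-track lies flush in it along x at y = 0. The tile lies on the +x half between two wooden guides 104 mm apart, 7 mm tall; the sprung fence is at the +x end. The track is free from x = -145 mm up to the tile.
- slot (a point): On the track's centre line, level with the board's top, 85 mm from the jig's middle towards -x: a good place to drop the stop in; axes as the jig. The slot is 19 mm wide between two aluminium lips 5 mm thick; below them a channel 42 mm wide, floor 17 mm under the top. Dropped in along the slot the stop rests on its collar, wing middle 41 mm above this level, cannot turn, and drags (up to 4 N) unless lifted a hair.
- track_end (a point): The track's end at the jig's -x edge, level with the board's top. Locking: pressed down over 4 mm (11 N; floor at 8 mm), the T-head clears the lips and turns either way. Let go crosswise, the spring draws it up against the lips: wing middle 37 mm above this level, held by friction, good for about 10 N sideways.
- fence_end (a point): The board's +x edge on the centre line, level with its top. In front of it stands the sprung fence, a felt-faced bar 94 mm wide, 16 mm tall, giving way towards +x (2 N to start, then 2 N per mm, at most 12 mm). It is set by hand: the bar's face is somewhere 43 to 61 mm from this point towards -x, not measured; feel for it.
- tile_center (a point): Centre of the bisque tile, 100 x 100 x 10 mm, about 200 g, white with part of a blue flower, lying loose on the board, short of the fence. x and y along its edges, x roughly along the jig's x. Its near edge, which the stop's collar meets, is 50 mm from this point towards the jig's -x.
- blue_bottle: bystander: dusty-blue squeeze bottle with a needle tip, 49 mm diameter, 96 mm tall; origin under its middle
- slate_bottle: bystander: slim light-blue squeeze bottle with a needle tip, 32 mm diameter, 109 mm tall; origin under its middle
- green_bottle: bystander: slim green squeeze bottle with a needle tip, 32 mm diameter, 101 mm tall; origin under its middle
- bowl: bystander: lime-green bowl, 142 mm diameter, 73 mm tall; origin under its middle
- tin: bystander: flat teal tin, 70 x 98 x 30 mm; origin under its middle

How it is judged (in metres and radians):
On the way, in this order (a step that is already met when the one before it is completed fails the run):
1. the stop stands in the track, T-head along the slot, its collar down on the lips, not yet touching the tile (z of stop_grip in the frame of jig between 0.058 and 0.0675 m and y of stop_grip in the frame of jig between -0.005 and 0.005 m and angle between the x axis of stop_grip and the x axis of jig, either way round below 0.2 rad and x of stop_grip in the frame of jig above -0.135 m and contact force between stop and tile below 0.5 N), for 0.1 s.
2. still along the slot, the stop pushes the tile against the sprung fence with 4 to 10 N (z of stop_grip in the frame of jig between 0.055 and 0.0685 m and angle between the x axis of stop_grip and the x axis of jig, either way round below 0.25 rad and contact force between stop and tile between 4 and 10 N and angle between the x axis of tile_center and the x axis of jig, either way round below 0.06 rad), for 0.3 s.
At the end, for the whole second after the job is handed in: Stop upright in the track, T-head across the slot (0.25 rad) and up under the lips (wing middle 58 to 63.5 mm above the jig's origin), released, at rest; its collar presses the tile with 4 to 10 N; tile flat between its guides, square to the jig within 0.06 rad (z of stop_grip in the frame of jig between 0.058 and 0.0635 m and y of stop_grip in the frame of jig between -0.005 and 0.005 m and angle between the x axis of stop_grip and the y axis of jig, either way round below 0.25 rad and angle between stop_grip's own z axis and vertical below 0.08 rad and contact force between stop and tile between 4 and 10 N and angle between the x axis of tile_center and the x axis of jig, either way round below 0.06 rad and z of tile_center in the frame of jig between 0.027 and 0.031 m and y of tile_center in the frame of jig between -0.006 and 0.006 m and linear speed of each of stop, tile below 0.01 m/s); the robot touches nothing.
It fails at once if the stop presses on the tile with more than 15 N (contact force between stop and tile above 15 N).
It fails at once if the stop is forced against the track: contact forces between stop and jig over 55 N in all (locked by its spring they are about 22 N) (contact force between stop and jig above 55 N).
It fails at once if a bottle, the bowl or the tin is moved by more than 20 mm (distance of any of blue_bottle, slate_bottle, green_bottle, bowl, tin from where it was at the start of the episode above 0.02 m).
It also fails if it takes over 69 s, if anything falls off the work surface, if the arm or the gripper's body presses on something with over 40 N, if the wrist force passes 120 N, or if a joint passes its speed limit or range.

## Working session

There is one attempt and no reset: what is moved stays moved. The work goes in short steps, Python scripts to look and compute and a tool call to move; the robot and the scene stay as the last step left them, time stands still between calls to the robot, and variables do not carry over. Pictures are saved under pics/ and viewed, at most 10 in all, crops included, and the job is handed in when it is done.

Besides the shell and the picture viewer there is one more tool, called as name(argument=value, ...), one argument or row to a line, values as JSON. drive_tool: Moves the arm, as the interface text tells. Its arguments: {"type":"object","properties":{"moves":{"type":"array"}},"required":["moves"]}

```bash
mkdir -p pics; ls
python3 - <<'E'
from cell import status, optics, bot
import cv2, numpy as np, pickle
for n in ["scene","top"]:
    c=optics.capture(n); pickle.dump(c,open(f"pics/{n}0.pkl","wb"))
    cv2.imwrite(f"pics/{n}0.png",cv2.resize(c["frame"][:,:,::-1],(768,576),interpolation=cv2.INTER_CUBIC))
    print(n,c["fx"],c["fy"],c["cx"],c["cy"],c["rvec"],c["tvec"])
o=status.get_obs(); print(o)
E
```

```text
pics
scene 392.9066166977853 392.9066166977853 256.00510714897416 191.08720877846397 [ 1.05677295 -2.22273624  1.20553324] [390.60881475 237.06197991 691.09500598]
top 452.1079740741037 452.1079740741037 251.40612628258586 191.55504147396377 [ 2.14099348 -2.19072399  0.07776262] [ 116.94103317  530.02245247 1096.21854824]
{'time': 0.1, 'joint_positions': array([-1.52529109e+00,  3.81148395e-01,  1.29816481e+00,  2.38893058e-06,
        1.46358926e+00, -2.15287502e-01]), 'joint_vel': array([ 0.00012216, -0.00019079, -0.00486123,  0.00091348, -0.0002932 ,
       -0.00131966]), 'effort': array([ 3.97610158e-03, -4.49216545e+01, -2.31655455e+01, -1.65708207e-04,
        3.64593994e-03,  1.12949232e-05]), 'position': array([ 141.80858632, -531.13701659,  230.76969812]), 'ee_rot': array([-3.11362813e+00, -4.08322294e-01, -1.78091568e-04]), 'wrist_force': array([-0.08015183,  0.29322093,  0.70017498]), 'torque': array([ 0.00978286, -0.01239871, -0.01265547]), 'finger_force': 0.0, 'opening': 1.0046751431529526}
```

View pics/top0.png

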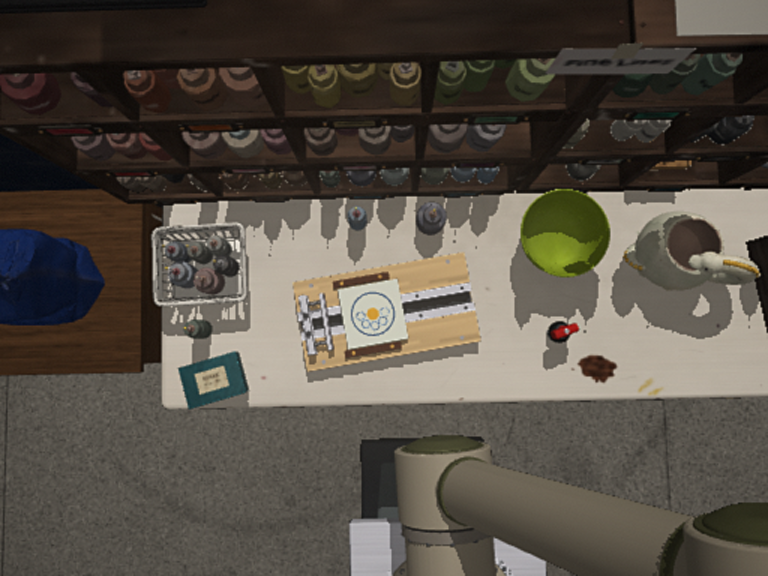

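View pics/scene0.png

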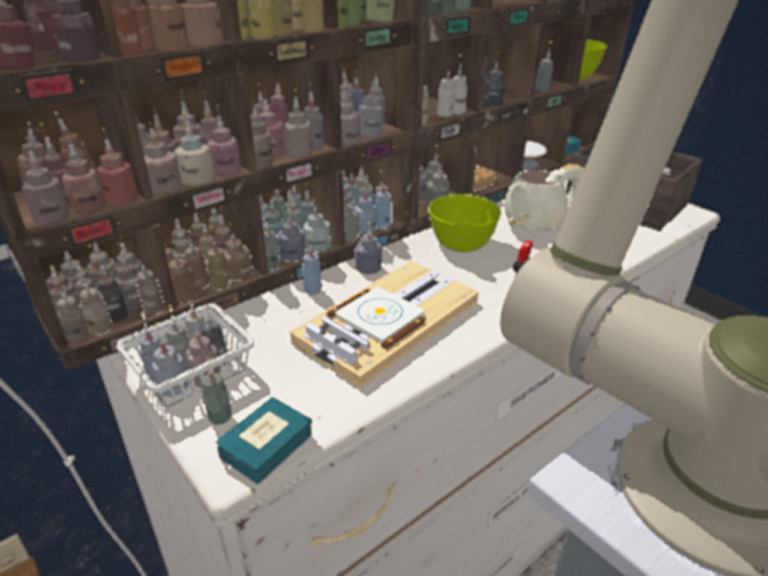

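Top view: jig corners at about (295,282), (465,253), (480,343) and (307,370), with the fence at the left end and the stop at (563,330). The scene view agrees. I'll enlarge a crop for closer reading.

```bash
cat > h.py <<'E'
import cv2, numpy as np, pickle
from scipy.spatial.transform import Rotation as R
def ray(c,uv,z):
    """pixel -> world point on plane z"""
    Rm=cv2.Rodrigues(np.array(c["rvec"],float))[0]; t=np.array(c["tvec"],float)
    o=-Rm.T@t; d=Rm.T@np.array([(uv[0]-c["cx"])/c["fx"],(uv[1]-c["cy"])/c["fy"],1])
    return o+d*(z-o[2])/d[2]
def proj(c,P):
    K=np.array([[c["fx"],0,c["cx"]],[0,c["fy"],c["cy"]],[0,0,1]])
    return cv2.projectPoints(np.array(P,float).reshape(-1,1,3),np.array(c["rvec"],float),np.array(c["tvec"],float),K,None)[0].reshape(-1,2)
E
python3 - <<'E'
from h import *
c=pickle.load(open("pics/top0.pkl","rb"))
f=c["frame"][160:260,185:410,::-1]
cv2.imwrite("pics/crop0.png",cv2.resize(f,None,fx=3.5,fy=3.5,interpolation=cv2.INTER_CUBIC))
for p in [(295,282),(465,253),(480,343),(307,370)]: print(ray(c,np.array(p)/1.5,24).round(0))
print(ray(c,np.array((563,330))/1.5,60))
E
```

```text
[545. 241.  24.]
[586. -42.  24.]
[437. -62.  24.]
[399. 223.  24.]
[ 454.50962129 -188.84602083   60.        ]
```

View pics/crop0.png

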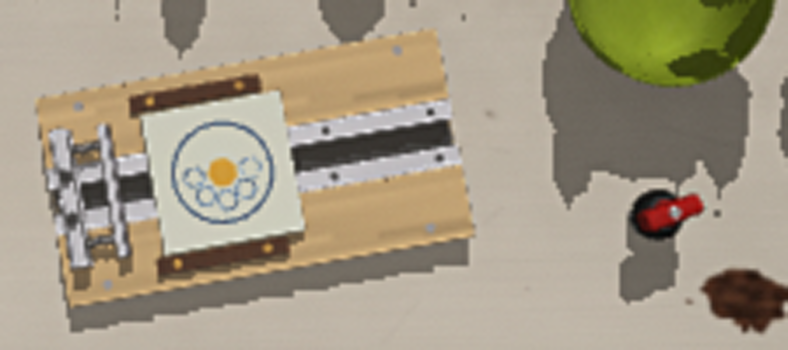

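Crop: jig corners at (37,98), (437,30), (474,237) and (72,304). The slot runs from (295,160) to (452,133), and the tile's corners are (143,115), (278,91), (303,231) and (167,256). The wing spans (640,217) to (703,204), and the collar is centred near (656,214).

Run:
```python
from h import *
c=pickle.load(open("pics/top0.pkl","rb"))
P=lambda p,z: ray(c,(np.array(p)+.5)/3.5-.5+np.array([185,160]),z)
pts=[(37,98),(437,30),(474,237),(72,304)]
W=np.array([P(p,24)[:2] for p in pts]); J=np.array([[145,75],[-145,75],[-145,-75],[145,-75]])
# sides decided by handedness: fence (+x) at crop left
best=None
for s in (1,-1):
    Jx=J*[1,s]; a=Jx-Jx.mean(0); b=W-W.mean(0)
    th=np.arctan2((a[:,0]*b[:,1]-a[:,1]*b[:,0]).sum(),(a*b).sum())
    Rm=np.array([[np.cos(th),-np.sin(th)],[np.sin(th),np.cos(th)]]); e=b-a@Rm.T
    print(s,np.degrees(th),W.mean(0),np.abs(e).max())
    if best is None or np.abs(e).max()<best[0]: best=(np.abs(e).max(),Rm,W.mean(0))
_,Rm,o=best
print("track end",P((452,133),24), o+Rm@[-145,0],"slot",o+Rm@[-85,0])
print("slot mid",[(Rm.T@(P(q,24)[:2]-o)).round(1) for q in [(295,160),(450,133)]])
print("tile",[(Rm.T@(P(q,34)[:2]-o)).round(1) for q in [(143,115),(278,91),(303,231),(167,256)]])
a,b=P((640,217),64),P((703,204),64); print("wing ends",a,b,(a+b)/2,np.degrees(np.arctan2(*(b-a)[1::-1])))
print("dot",P((676,212),64),"collar",P((656,214),15))
from cell import status
s=status.get_obs(); print(R.from_rotvec(s["ee_rot"]).as_matrix().round(3))
```

```text
1 98.12631659031437 [493.32114652  90.70756436] 147.94853440809018
-1 98.30252292977079 [493.32114652  90.70756436] 1.9451081410117297
track end [513.87653742 -49.15499177  24.        ] [514.25911361 -52.77275323] slot [505.59512723   6.59841267]
slot mid [array([-28.8,   0.1]), array([-140. ,   -0.4])]
tile [array([ 71.5, -48.5]), array([-25. , -49.2]), array([-25.6,  50.5]), array([70.9, 51.9])]
wing ends [ 450.95900153 -169.20866971   64.        ] [ 458.7730759  -211.99984472   64.        ] [ 454.86603872 -190.60425722   64.        ] -79.6512722227048
dot [ 453.78556282 -193.58394985   64.        ] collar [ 453.73518037 -192.10901548   15.        ]
[[ 0.966  0.258 -0.   ]
 [ 0.258 -0.966  0.001]
 [ 0.    -0.001 -1.   ]]
```

drive_tool(
  moves=[
    [32.5,-20.6,0,0,0,0,0],
    [32.5,-20.6,0,0,0,0,0],
    [32.5,-20.6,0,0,0,0,0],
    [32.5,-20.6,0,0,0,0,0],
    [32.5,-20.6,0,0,0,0,0],
    [32.5,-20.6,0,0,0,0,0],
    [32.5,-20.6,0,0,0,0,0],
    [32.5,-20.6,0,0,0,0,0],
    [32.5,-20.6,0,0,0,0,0],
    [32.5,-20.6,0,0,0,0,0],
  ],
)

```text
time: 0.93
position: [403.6, -246.8, 231.2]
ee_rot: [-3.115, -0.408, 0.0]
wrist_force: [0.2, -1.0, -0.0]
opening: 0.498
finger_force: 0.0
```

drive_tool(
  moves=[
    [32.5,-20.6,0,0,0,0,0],
    [32.5,-20.6,0,0,0,0,0],
    [0,0,0,0,0,-7,0],
    [0,0,0,0,0,-7,0],
    [0,0,0,0,0,-7,0],
    [0,0,0,0,0,-7,0],
    [0,0,0,0,0,-7,0],
    [0,0,0,0,0,-7,0],
    [0,0,0,0,0,-7,0],
    [0,0,0,0,0,-7,0],
  ],
)

```text
time: 1.77
position: [454.7, -191.9, 231.0]
ee_rot: [-2.552, -1.83, 0.0]
wrist_force: [-0.7, -0.2, 0.3]
opening: 0.5
finger_force: 0.0
```

drive_tool(
  moves=[
    [0,0,10,0,0,-7,0],
    [0,0,10,0,0,-7,0],
    [0,0,10,0,0,-7,0],
    [0,0,10,0,0,-7,0],
    [0,0,10,0,0,-1.4,0],
    [0,0,10,0,0,0,0],
    [0,0,10,0,0,0,0],
    [0,0,0,0,0,0,0],
    [0,0,0,0,0,0,0],
    [0,0,0,0,0,0,0],
  ],
)

```text
time: 2.6
position: [455.0, -192.1, 161.8]
ee_rot: [2.012, 2.412, 0.0]
wrist_force: [-1.1, 0.5, -0.1]
opening: 0.5
finger_force: 0.0
```

Run:
```python
from h import *
from cell import status, optics
c=optics.capture("wrist"); pickle.dump(c,open("pics/w1.pkl","wb"))
cv2.imwrite("pics/w1.png",cv2.resize(c["frame"][:,:,::-1],(768,576)))
s=status.get_obs(); print(s["position"],s["joint_positions"],R.from_rotvec(s["ee_rot"]).as_matrix().round(3),s["wrist_force"])
print(proj(c,[[454.5,-191.5,64],[454.5,-191.5,15]])*1.5)
```

```text
[ 455.09705331 -192.1315334   161.91281697] [-6.39635599e-01  3.49768954e-01  1.56500084e+00 -3.46402910e-06
  1.22587390e+00 -8.20189445e-01] [[-0.18   0.984  0.001]
 [ 0.984  0.18  -0.001]
 [-0.001  0.001 -1.   ]] [-0.22913935 -0.16439722 -0.21188507]
[[382.98525389 282.056428  ]
 [383.52041409 260.6088977 ]]
```

View pics/w1.png

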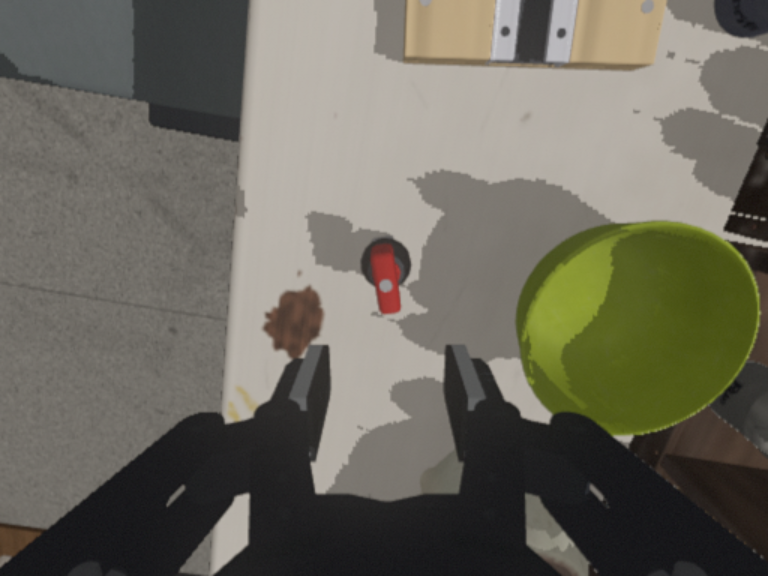

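The wrist view shows the wing with its centre dot at (386,285), against a predicted (383,282). It appears turned by several degrees. The track mouth is centred at (533,63). I'll get the wing's exact angle by segmentation.

Run:
```python
from h import *
c=pickle.load(open("pics/w1.pkl","rb")); f=c["frame"].astype(int)
m=((f[...,0]>110)&(f[...,1]<70)&(f[...,2]<70)).astype(np.uint8)
m[:150]=0;m[230:]=0;m[:,:230]=0;m[:,290:]=0
cr=f[150:225,230:290].astype(np.uint8)[:,:,::-1]
cv2.imwrite("pics/c2.png",cv2.resize(cr,None,fx=8,fy=8,interpolation=cv2.INTER_CUBIC))
for u,z in [((386/1.5,285/1.5),64),((533/1.5,63/1.5),24)]: print(ray(c,u,z))
ys,xs=np.nonzero(m); print(len(xs),xs.min(),xs.max(),ys.min(),ys.max())
```

```text
[ 456.62119366 -193.01577478   64.        ]
[520.75204876 -51.98507771  24.        ]
519 248 266 165 208
```

View pics/c2.png

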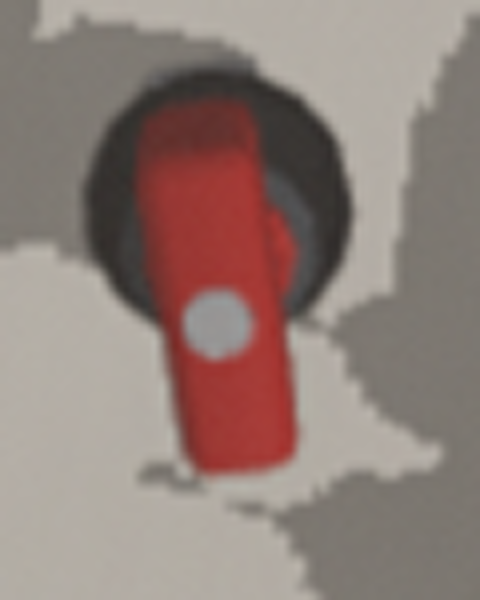

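Run:
```python
from h import *
c=pickle.load(open("pics/w1.pkl","rb"))
P=lambda p: ray(c,(np.array(p)+.5)/8-.5+np.array([230,150]),64)
for a,b in [((145,165),(188,450)),((258,165),(296,450)),((200,150),(245,465))]:
    d=P(b)-P(a); print(np.degrees(np.arctan2(d[1],d[0])), np.linalg.norm(d),(P(a)+P(b))/2)
print(P((219,325)),P((198,152)),P((245,467)))
```

```text
-71.98151742069884 34.20730104599291 [ 450.20290066 -192.59970777   64.        ]
-72.06627064556204 34.200929452489554 [ 462.4830502  -190.36625041   64.        ]
-71.9779010167176 37.81219012734591 [ 456.4507158  -191.54199321   64.        ]
[ 456.30037712 -193.25626464   64.        ] [ 450.42402169 -173.82687937   64.        ] [ 462.34520956 -209.76541112   64.        ]
```

Wrist camera puts the wing at 108°, centred at about (456.3,-192.5), so I'll turn about 7° and descend.

drive_tool(
  moves=[
    [0,1.3,10,0,0,-7,0],
    [0,0,20,0,0,0,0],
    [0,0,20,0,0,0,0],
    [0,0,20,0,0,0,0],
    [0,0,20,0,0,0,0],
    [0,0,20,0,0,0,0],
    [0,0,15,0,0,0,0],
    [0,0,4,0,0,0,0],
    [0,0,0,0,0,0,0],
    [0,0,0,0,0,0,-1],
  ],
)

```text
time: 3.48
position: [456.6, -192.1, 33.1]
ee_rot: [1.86, 2.53, 0.0]
wrist_force: [0.4, 0.2, -0.3]
opening: 0.377
finger_force: 0.0
```

drive_tool(
  moves=[
    [0,0,0,0,0,0,-1],
    [0,0,0,0,0,0,-1],
    [0,0,0,0,0,0,-1],
    [0,0,0,0,0,0,-1],
    [0,0,0,0,0,0,-1],
    [0,0,0,0,0,0,-1],
    [0,0,0,0,0,0,-1],
    [0,0,0,0,0,0,-1],
    [0,0,0,0,0,0,-1],
    [0,0,0,0,0,0,-1],
  ],
)

```text
time: 4.32
position: [456.8, -192.2, 33.7]
ee_rot: [1.859, 2.529, -0.0]
wrist_force: [-0.8, 0.6, 5.8]
opening: 0.227
finger_force: 58.5
```

drive_tool(
  moves=[
    [0,0,-10,0,0,0,-1],
    [0,0,-30,0,0,0,-1],
    [0,0,-25,0,0,4.5,-1],
    [0,0,0,0,0,4.5,-1],
    [32,13,0,0,0,0,-1],
    [32,13,0,0,0,0,-1],
    [32,13,0,0,0,0,-1],
    [32,13,0,0,0,0,-1],
    [32,13,0,0,0,0,-1],
    [0,0,0,0,0,0,-1],
  ],
)

```text
time: 5.15
position: [497.7, -19.2, 98.0]
ee_rot: [2.048, 2.382, 0.002]
wrist_force: [-1.1, 0.8, -1.7]
opening: 0.229
finger_force: 58.8
```

Run:
```python
from h import *
from cell import status, optics
c=optics.capture("wrist"); pickle.dump(c,open("pics/w3.pkl","wb"))
cv2.imwrite("pics/w3.png",cv2.resize(c["frame"][:,:,::-1],(768,576)))
s=status.get_obs(); print(s["position"],R.from_rotvec(s["ee_rot"]).as_matrix().round(3),s["wrist_force"],s["opening"])
```

```text
[497.5165267  -21.42926973  97.9376317 ] [[-0.149  0.989  0.001]
 [ 0.989  0.149  0.   ]
 [-0.     0.001 -1.   ]] [-0.42001164 -0.32013482 -1.52905452] 0.2301650720913408
```

View pics/w3.png

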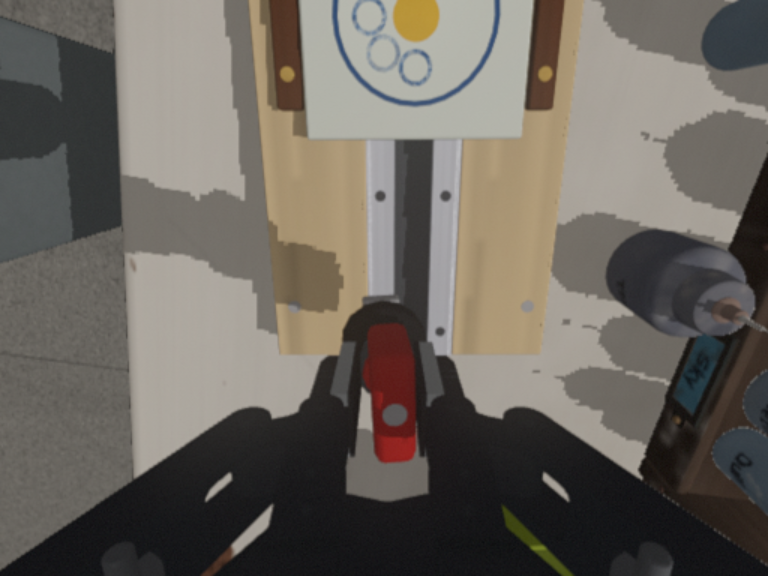

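The wrist view shows the stop gripped with its wing running (387,325)→(397,460), the slot centred (415,140)→(413,350), and the board's near edge at y≈354. The wing looks a few degrees off the slot, so I'll measure it closer.

Run:
```python
from h import *
c=pickle.load(open("pics/w3.pkl","rb"))
cr=c["frame"][190:315,200:325,::-1]
cr=cv2.convertScaleAbs(cr,alpha=1.6,beta=15)
cv2.imwrite("pics/c3.png",cv2.resize(cr,None,fx=4.8,fy=4.8,interpolation=cv2.INTER_CUBIC))
# slot direction & centre on board top
for a in [(397,140),(433,140),(396,290),(430,345),(415,354),(368,140),(461,140),(453,350)]:
    print(a,ray(c,np.array(a)/1.5,24).round(1))
```

```text
(397, 140) [492.3  62.8  24. ]
(433, 140) [509.7  65.4  24. ]
(396, 290) [503.9 -14.1  24. ]
(430, 345) [528.3 -44.1  24. ]
(415, 354) [520.8 -51.   24. ]
(368, 140) [478.2  60.7  24. ]
(461, 140) [523.3  67.5  24. ]
(453, 350) [541.9 -45.2  24. ]
```

View pics/c3.png

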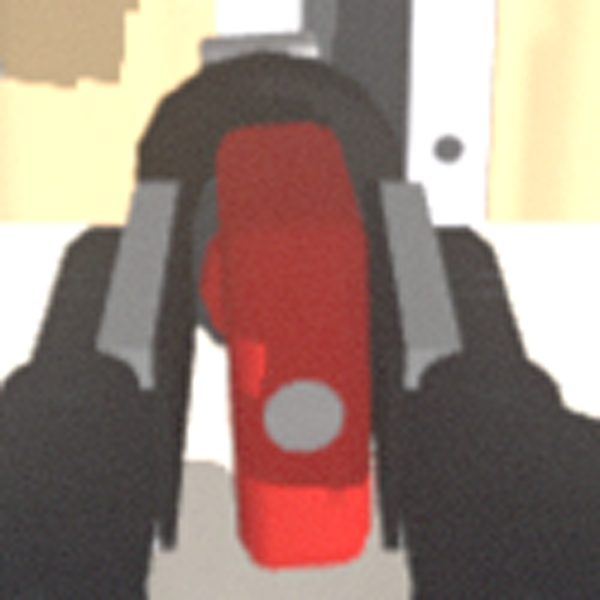

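Run:
```python
from h import *
c=pickle.load(open("pics/w3.pkl","rb")); g=cv2.cvtColor(c["frame"],cv2.COLOR_RGB2GRAY).astype(float)
C=[]
for v in range(97,190,4):
    r=g[v,255:300]; d=np.diff(r); i=np.argmin(d); j=i+np.argmax(d[i:]) 
    C.append((255+i+.5,255+j+.5,v))
C=np.array(C)
Pl=np.array([ray(c,(a,v),24) for a,b,v in C]);Pr=np.array([ray(c,(b,v),24) for a,b,v in C])
for P in (Pl,Pr):
    w=np.linalg.norm(Pr-Pl,axis=1)
    k=np.polyfit(P[:,1],P[:,0],1); res=P[:,0]-np.polyval(k,P[:,1]); ok=abs(res)<1.2
    k=np.polyfit(P[ok,1],P[ok,0],1); print(ok.sum(),"dir",90-np.degrees(np.arctan(k[0])),"x at y=-51,0,60",np.polyval(k,[-51,0,60]))
print(w.round(1))
Q=lambda p,z: ray(c,(np.array(p)+.5)/4.8-.5+np.array([200,190]),z)
z0=97.9-33.7+64
print("dot",Q((304,415),z0)); a,b=Q((294,232),z0),Q((307,558),z0); print(a,b,np.degrees(np.arctan2(*(a-b)[1::-1])),np.linalg.norm(a-b))
print("collar",Q((266,180),z0-64+18))
print("edges",[np.degrees(np.arctan2(*(Q(p,z0)-Q(q,z0))[1::-1])) for p,q in [((222,235),(245,560)),((366,230),(370,555))]])
for q in [((250,5),(280,354)),((583,0),(541,354))]:
    p=[ray(c,np.array(t)/1.5,24) for t in q]; print("board edge",p,np.degrees(np.arctan2(*(p[0]-p[1])[1::-1])))
```

```text
24 dir 98.8794353836826 x at y=-51,0,60 [508.42967805 500.46204393 491.08835674]
24 dir 98.54491437526956 x at y=-51,0,60 [527.26206948 519.59919156 510.58404108]
[19.2 19.3 19.3 19.4 19.5 18.8 18.9 19.  19.1 19.2 19.2 19.3 19.4 18.7
 18.8 18.9 19.  19.1 19.1 19.2 19.3 18.6 18.7 18.8]
dot [501.91733107 -19.67854129 128.2       ]
[4.97869385e+02 7.88334262e-02 1.28200000e+02] [504.87827964 -36.58576491 128.2       ] 100.822236828044 37.32850624352959
collar [497.39946413 -17.23846286  82.2       ]
edges [np.float64(101.4642704576071), np.float64(100.34750532440277)]
board edge [array([418.1623142 , 109.62828175,  24.        ]), array([444.05131633, -62.51168192,  24.        ])] 98.55290214929359
board edge [array([565.15320495, 133.80959588,  24.        ]), array([592.47589935, -40.20962249,  24.        ])] 98.92314096888103
```

Run:
```python
from h import *
c=pickle.load(open("pics/w1.pkl","rb"))
P=lambda p,z: ray(c,(np.array(p)+.5)/8-.5+np.array([230,150]),z)
print("dot",P((219,325),64)," collar top L/R",P((85,210),19),P((352,210),19))
c=pickle.load(open("pics/w3.pkl","rb"))
Q=lambda p,z: ray(c,(np.array(p)+.5)/4.8-.5+np.array([200,190]),z)
print("w3 collar L/R",Q((138,170),83),Q((400,165),83), "T-head",Q((203,42),68),Q((318,40),68))
# where do tool-axis points project in crop coords
T=np.array([497.5,-21.4,98.]); pr=proj(c,[T+[0,0,h] for h in (-30,-16,0,19,30)])
print(((pr-[200,190]+.5)*4.8-.5).round(0))
c=optics=None
from cell import optics
s=optics.capture("scene"); pickle.dump(s,open("pics/s3.pkl","wb"))
p=proj(s,[T])[0].astype(int); print(p)
cr=s["frame"][max(p[1]-50,0):p[1]+40,p[0]-50:p[0]+50,::-1]
cv2.imwrite("pics/s3.png",cv2.resize(cr,None,fx=6,fy=6,interpolation=cv2.INTER_CUBIC))
```

```text
dot [ 456.30037712 -193.25626464   64.        ]  collar top L/R [ 438.62140942 -195.58448428   19.        ] [ 473.33229529 -189.27099275   19.        ]
w3 collar L/R [480.77354107 -17.90235614  83.        ] [514.15307848 -12.16732082  83.        ] T-head [486.70964594  -4.77145984  68.        ] [502.25734122  -2.13731709  68.        ]
[[263. 162.]
 [262. 208.]
 [261. 269.]
 [259. 360.]
 [257. 423.]]
[293 164]
```

View pics/s3.png

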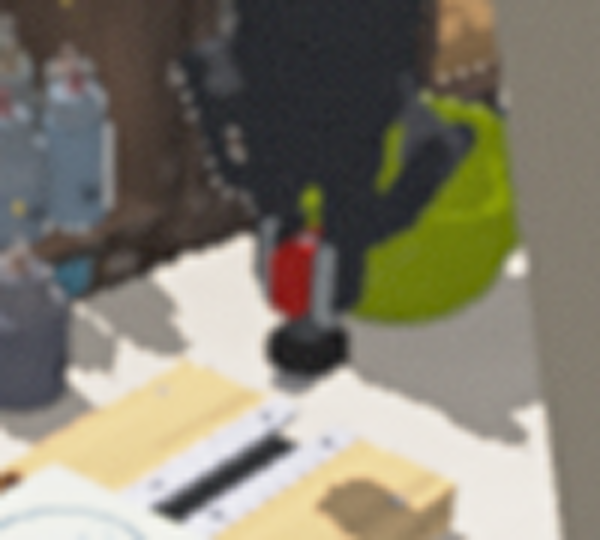

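The stop leans about 4.6° toward +x in the grip: the wrist and scene cameras both put the collar and T-head off to one side. I'll counter-tilt, line it up and hover over the slot.

drive_tool(
  moves=[
    [9.3,6.5,0,0,0,0,-1],
    [9.3,6.6,0,0,0,0,-1],
    [0,0,0,-4.5,0,1.5,-1],
    [0,-0.8,10,0,0,0,-1],
    [0,-0.8,10,0,0,0,-1],
    [0,-0.8,10,0,0,0,-1],
    [0,0,0,0,0,0,-1],
    [0,0,0,0,0,0,-1],
    [0,0,0,0,0,0,-1],
    [0,0,0,0,0,0,-1],
  ],
)

```text
time: 6.08
position: [507.9, -3.8, 67.8]
ee_rot: [2.05, 2.31, 0.093]
wrist_force: [-1.0, 0.5, -1.3]
opening: 0.23
finger_force: 59.0
```

Run:
```python
from h import *
from cell import status, optics
c=optics.capture("wrist"); pickle.dump(c,open("pics/w4.pkl","wb"))
s=status.get_obs(); print(s["position"],R.from_rotvec(s["ee_rot"]).as_matrix().round(3),s["wrist_force"],s["opening"])
p=proj(c,[s["position"]])[0]; print(p)
x0,y0=int(p[0])-62,int(p[1])-90
cr=cv2.convertScaleAbs(c["frame"][y0:y0+120,x0:x0+125,::-1],alpha=1.5,beta=15)
cv2.imwrite("pics/c4.png",cv2.resize(cr,None,fx=5,fy=5,interpolation=cv2.INTER_CUBIC)); print(x0,y0)
```

```text
[507.83334123  -3.7675034   67.79627724] [[-0.119  0.99   0.079]
 [ 0.993  0.119  0.01 ]
 [ 0.001  0.079 -0.997]] [ 0.31835973  0.1329993  -2.18185718] 0.2291349769580374
[254.53674085 242.47964694]
192 152
```

View pics/c4.png

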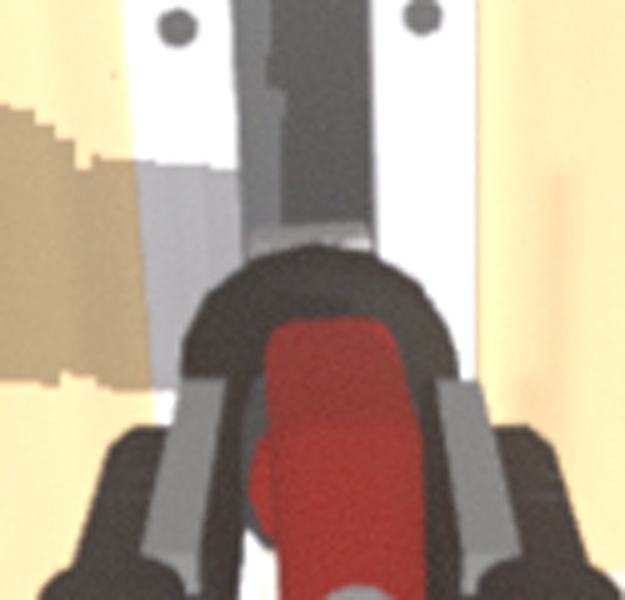

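T-head (250–368 px) sits centred and square over the slot (243–372 px). Descending slowly with a force check.

drive_tool(
  moves=[
    [0,-0.3,4,0,0,0,-1],
    [0,-0.3,4,0,0,0,-1],
    [0,-0.1,1,0,0,0,-1],
    [0,-0.1,1,0,0,0,-1],
    [0,-0.1,1,0,0,0,-1],
    [0,-0.1,1,0,0,0,-1],
    [0,0,0,0,0,0,-1],
    [0,0,0,0,0,0,-1],
    [0,0,0,0,0,0,-1],
    [0,0,0,0,0,0,-1],
  ],
)

```text
time: 6.97
position: [507.5, -3.7, 55.3]
ee_rot: [2.05, 2.311, 0.092]
wrist_force: [0.1, 0.2, -0.8]
opening: 0.229
finger_force: 59.0
```

drive_tool(
  moves=[
    [0,-0.1,1,0,0,0,-1],
    [0,-0.1,1,0,0,0,-1],
    [0,-0.1,1,0,0,0,-1],
    [0,-0.1,1,0,0,0,-1],
    [0,-0.1,1,0,0,0,-1],
    [0,0,0.5,0,0,0,-1],
    [0,0,0.5,0,0,0,-1],
    [0,0,0,0,0,0,-1],
    [0,0,0,0,0,0,-1],
    [0,0,0,0,0,0,-1],
  ],
)

```text
time: 7.8
position: [507.4, -3.7, 49.2]
ee_rot: [2.05, 2.311, 0.092]
wrist_force: [-0.3, -0.4, -1.0]
opening: 0.23
finger_force: 59.0
```

drive_tool(
  moves=[
    [0,0,0,0,0,0,0],
    [0,0,0,0,0,0,0],
    [0,0,0,0,0,0,0],
    [0,0,0,0,0,0,0],
    [0,3,0,4.5,0,-1.8,0],
    [0,0,0,0,0,0,0],
    [0,0,0,0,0,0,0],
    [0,0,0,0,0,0,0],
    [0,0,0,0,0,0,0],
    [0,0,0,0,0,0,0],
  ],
)

```text
time: 8.63
position: [510.0, -3.3, 49.4]
ee_rot: [2.048, 2.382, 0.0]
wrist_force: [-0.2, 0.6, 1.3]
opening: 0.499
finger_force: 0.0
```

Run:
```python
from h import *
from cell import status, optics
c=optics.capture("wrist"); pickle.dump(c,open("pics/w5.pkl","wb"))
s=status.get_obs(); print(s["position"],R.from_rotvec(s["ee_rot"]).as_matrix().round(3),s["wrist_force"],s["opening"])
f=c["frame"].astype(int)
m=((f[...,0]>60)&(f[...,1]<0.5*f[...,0])&(f[...,2]<0.5*f[...,0])).astype(np.uint8)
n,l,st,ce=cv2.connectedComponentsWithStats(m); k=1+np.argmax(st[1:,4]); print(st[k],ce[k])
for v in range(st[k][1],st[k][1]+st[k][3],5):
    xs=np.nonzero(l[v]==k)[0]; print(v,xs.min(),xs.max(),(ray(c,(xs.min(),v),79).round(1)[:2]),ray(c,(xs.max()+1,v),79).round(1)[:2])
cr=cv2.convertScaleAbs(c["frame"][130:300,170:345,::-1],alpha=1.5,beta=15)
cv2.imwrite("pics/c5.png",cv2.resize(cr,None,fx=3.5,fy=3.5,interpolation=cv2.INTER_CUBIC))
```

```text
[510.0598312   -3.33040711  49.42629758] [[-0.15   0.989  0.   ]
 [ 0.989  0.15  -0.   ]
 [-0.     0.    -1.   ]] [-0.42653279 -0.08972387  0.71413096] 0.500233340631904
[ 237  215   33   91 2274] [252.62005277 258.10905893]
215 246 259 [502.   25.9] [508.1  26.8]
220 240 265 [499.7  23.1] [511.1  24.8]
225 239 265 [499.6  20.6] [511.5  22.4]
230 239 265 [499.9  18.2] [511.9  20. ]
235 238 266 [499.8  15.6] [512.7  17.6]
240 238 267 [500.1  13.1] [513.6  15.2]
245 237 269 [500.   10.5] [514.9  12.8]
250 237 269 [500.3   7.9] [515.3  10.2]
255 238 267 [501.1   5.4] [514.8   7.5]
260 239 266 [501.9   2.8] [514.8   4.8]
265 239 266 [5.022e+02 2.000e-01] [515.2   2.1]
270 239 266 [502.6  -2.5] [515.7  -0.6]
275 240 265 [503.4  -5.2] [515.6  -3.4]
280 239 265 [503.3  -8. ] [516.1  -6.1]
285 240 266 [504.1 -10.8] [517.   -8.8]
290 240 266 [504.5 -13.6] [517.5 -11.7]
295 240 266 [504.9 -16.5] [517.9 -14.5]
300 241 265 [505.8 -19.4] [517.9 -17.5]
305 244 261 [507.6 -22.1] [516.4 -20.8]
```

The stop stands upright in the slot: wing centre line is about (509.2,-3.3), 99.4°, with the top at z=79. Regripping.

drive_tool(
  moves=[
    [0,-0.5,1,0,0,0,0],
    [0,0,0,0,0,0,-0.3],
    [0,0,0,0,0,0,-0.4],
    [0,0,0,0,0,0,-0.5],
    [0,0,0,0,0,0,-0.6],
    [0,0,0,0,0,0,-0.7],
    [0,0,0,0,0,0,-1],
    [0,0,0,0,0,0,-1],
    [0,0,0,0,0,0,-1],
    [0,0,0,0,0,0,-1],
  ],
)

```text
time: 9.52
position: [509.6, -3.4, 48.4]
ee_rot: [-2.047, -2.382, 0.001]
wrist_force: [-3.6, 0.3, 5.9]
opening: 0.231
finger_force: 58.5
```

```bash
cat > wing.py <<'E'
from h import *
from cell import status, optics
def wing(name,z=79,rows=range(215,320,10)):
    c=optics.capture("wrist"); pickle.dump(c,open(f"pics/{name}.pkl","wb"))
    s=status.get_obs(); print(s["position"].round(2),R.from_rotvec(s["ee_rot"]).as_matrix().round(3).tolist(),s["wrist_force"].round(2),s["torque"].round(3),round(s["opening"],3))
    f=c["frame"].astype(int)
    m=((f[...,0]>60)&(f[...,1]<0.5*f[...,0])&(f[...,2]<0.5*f[...,0])).astype(np.uint8); m[:,:200]=0; m[:,310:]=0
    n,l,st,ce=cv2.connectedComponentsWithStats(m); k=1+np.argmax(st[1:,4])
    for v in rows:
        xs=np.nonzero(l[v]==k)[0]
        if len(xs): print(v,xs.min(),xs.max(),(ray(c,(xs.min(),v),z).round(1)[:2]),ray(c,(xs.max()+1,v),z).round(1)[:2])
    return c
E
python3 -c "
from wing import *
wing('w6')"
```

```text
[509.61  -3.37  48.43] [[-0.15, 0.989, -0.001], [0.989, 0.15, -0.0], [-0.0, -0.001, -1.0]] [-3.95 -0.63  4.95] [-0.06   0.693 -0.015] 0.236
225 245 270 [501.9  21.4] [513.2  23.1]
235 244 271 [502.1  16.5] [514.5  18.3]
245 242 274 [501.9  11.3] [516.7  13.6]
255 243 272 [503.    6.3] [516.6   8.3]
265 244 271 [504.2   1.1] [517.1   3. ]
275 245 271 [505.4  -4.2] [518.   -2.3]
285 245 271 [506.1  -9.8] [518.9  -7.8]
295 245 271 [506.9 -15.4] [519.8 -13.5]
305 248 268 [509.2 -21.1] [519.3 -19.5]
```

Both grips pulled the stop about 2.3 mm toward tool +y, so the wrist camera reads about 2.3 mm too far in tool y. The top view agrees. I'll regrip shifted by -2.

drive_tool(
  moves=[
    [0,0,0,0,0,0,-0.1],
    [0,0,0,0,0,0,-0.1],
    [0,-2,0,0,0,0,-0.1],
    [0,0,0,0,0,0,-0.1],
    [0,0,0,0,0,0,-0.6],
    [0,0,0,0,0,0,-1],
    [0,0,0,0,0,0,-1],
    [0,0,0,0,0,0,-1],
    [0,0,0,0,0,0,-1],
    [0,0,0,0,0,0,-1],
  ],
)

```text
time: 10.4
position: [508.1, -3.7, 48.6]
ee_rot: [2.047, 2.382, 0.0]
wrist_force: [-0.3, 0.4, 5.2]
opening: 0.23
finger_force: 58.5
```

```bash
python3 -c "
from wing import *
wing('w7')"
```

```text
[508.1   -3.73  48.58] [[-0.15, 0.989, 0.001], [0.989, 0.15, -0.0], [-0.0, 0.001, -1.0]] [0.29 0.16 4.61] [ 0.102  0.008 -0.048] 0.231
215 251 261 [502.3  26.1] [507.   26.9]
225 245 270 [500.3  21. ] [511.7  22.7]
235 244 272 [500.6  16. ] [513.4  18. ]
245 241 274 [499.9  10.8] [515.2  13.1]
255 243 272 [501.5   5.8] [515.1   7.9]
265 245 271 [503.1   0.7] [515.6   2.6]
275 245 271 [503.9  -4.7] [516.5  -2.8]
285 245 271 [504.6 -10.3] [517.4  -8.3]
295 245 271 [505.4 -16. ] [518.3 -14. ]
305 248 268 [507.7 -21.6] [517.9 -20. ]
```

drive_tool(
  moves=[
    [0,0,-0.7,0,0,0,-1],
    [5,0,0,0,0,0,-1],
    [8,0,0,0,0,0,-1],
    [8,0,0,0,0,0,-1],
    [8,0,0,0,0,0,-1],
    [6,0,0,0,0,0,-1],
    [3,0,0,0,0,0,-1],
    [0,0,0,0,0,0,-1],
    [0,0,0,0,0,0,-1],
    [0,0,0,0,0,0,-1],
  ],
)

```text
time: 11.28
position: [501.9, 34.2, 49.0]
ee_rot: [-2.047, -2.382, 0.0]
wrist_force: [-1.2, 2.1, 2.8]
opening: 0.238
finger_force: 58.7
```

drive_tool(
  moves=[
    [0,0,-0.8,0,0,0,-1],
    [2,0,0,0,0,0,-1],
    [2,0,0,0,0,0,-1],
    [2,0,0,0,0,0,-1],
    [1,0,0,0,0,0,-1],
    [0,0,0,0,0,0,-1],
    [0,0,0,0,0,0,-1],
    [0,0,0,0,0,0,-1],
    [0,0,0,0,0,0,-1],
    [0,0,0,0,0,0,-1],
  ],
)

```text
time: 12.12
position: [501.2, 40.7, 49.9]
ee_rot: [2.048, 2.382, -0.0]
wrist_force: [-0.5, -0.6, -1.4]
opening: 0.23
finger_force: 58.8
```

drive_tool(
  moves=[
    [2,0,0,0,0,0,-1],
    [2,0,0,0,0,0,-1],
    [2,0,0,0,0,0,-1],
    [2,0,0,0,0,0,-1],
    [2,0,0,0,0,0,-1],
    [2,0,0,0,0,0,-1],
    [1,0,0,0,0,0,-1],
    [0,0,0,0,0,0,-1],
    [0,0,0,0,0,0,-1],
    [0,0,0,0,0,0,-1],
  ],
)

```text
time: 12.95
position: [499.2, 53.7, 49.8]
ee_rot: [-2.048, -2.382, 0.0]
wrist_force: [-0.4, -1.9, -1.0]
opening: 0.233
finger_force: 58.8
```

```bash
cat > f.py <<'E'
from cell import status
import numpy as np
s=status.get_obs(); j=np.array([-.149,.989,0]); n=np.array([.989,.149,0])
print("pos",s["position"].round(2),"Fx_jig(push)",-(s["wrist_force"]@j).round(2),"Fy",(s["wrist_force"]@n).round(2),"Fz",s["wrist_force"][2].round(2),"T",s["torque"].round(3),s["opening"].round(3))
E
python3 f.py
```

```text
Traceback (most recent call last):
  File "f.py", line 4, in <module>
    print("pos",s["position"].round(2),"Fx_jig(push)",-(s["wrist_force"]@j).round(2),"Fy",(s["wrist_force"]@n).round(2),"Fz",s["wrist_force"][2].round(2),"T",s["torque"].round(3),s["opening"].round(3))
                                                                                                                                                                                   ^^^^^^^^^^^^^^^^^^
AttributeError: 'float' object has no attribute 'round'
```

drive_tool(
  moves=[
    [1,0,0,0,0,0,-1],
    [1,0,0,0,0,0,-1],
    [1,0,0,0,0,0,-1],
    [1,0,0,0,0,0,-1],
    [0,0,0,0,0,0,-1],
    [0,0,0,0,0,0,-1],
    [0,0,0,0,0,0,-1],
    [0,0,0,0,0,0,-1],
    [0,0,0,0,0,0,-1],
    [0,0,0,0,0,0,-1],
  ],
)

```text
time: 13.78
position: [498.6, 57.6, 49.8]
ee_rot: [2.048, 2.382, -0.0]
wrist_force: [0.4, -2.1, -1.0]
opening: 0.232
finger_force: 58.8
```

drive_tool(
  moves=[
    [1,0,0,0,0,0,-1],
    [1,0,0,0,0,0,-1],
    [1,0,0,0,0,0,-1],
    [0,0,0,0,0,0,-1],
    [0,0,0,0,0,0,-1],
    [0,0,0,0,0,0,-1],
    [0,0,0,0,0,0,-1],
    [0,0,0,0,0,0,-1],
    [0,0,0,0,0,0,-1],
    [0,0,0,0,0,0,-1],
  ],
)

```text
time: 14.62
position: [498.1, 60.6, 49.9]
ee_rot: [2.048, 2.382, -0.0]
wrist_force: [0.6, -0.1, -0.7]
opening: 0.232
finger_force: 58.8
```

drive_tool(
  moves=[
    [1,0,0,0,0,0,-1],
    [1,0,0,0,0,0,-1],
    [1,0,0,0,0,0,-1],
    [0,0,0,0,0,0,-1],
    [0,0,0,0,0,0,-1],
    [0,0,0,0,0,0,-1],
    [0,0,0,0,0,0,-1],
    [0,0,0,0,0,0,-1],
    [0,0,0,0,0,0,-1],
    [0,0,0,0,0,0,-1],
  ],
)

```text
time: 15.45
position: [497.7, 63.6, 49.9]
ee_rot: [2.048, 2.383, -0.0]
wrist_force: [0.5, -0.8, -0.6]
opening: 0.233
finger_force: 58.8
```

```bash
sed -i 's/s\["opening"\].round(3)/s["opening"]/' f.py; python3 f.py
```

```text
pos [497.65  63.57  49.86] Fx_jig(push) 0.85 Fy 0.4 Fz -0.63 T [-0.176 -0.115  0.008] 0.23323589388046384
```

drive_tool(
  moves=[
    [1,0,0,0,0,0,-1],
    [1,0,0,0,0,0,-1],
    [1,0,0,0,0,0,-1],
    [0,0,0,0,0,0,-1],
    [0,0,0,0,0,0,-1],
    [0,0,0,0,0,0,-1],
    [0,0,0,0,0,0,-1],
    [0,0,0,0,0,0,-1],
    [0,0,0,0,0,0,-1],
    [0,0,0,0,0,0,-1],
  ],
)

```text
time: 16.28
position: [497.2, 66.5, 49.9]
ee_rot: [2.048, 2.382, -0.0]
wrist_force: [0.1, -1.1, -0.8]
opening: 0.235
finger_force: 58.8
```

drive_tool(
  moves=[
    [1,0,0,0,0,0,-1],
    [1,0,0,0,0,0,-1],
    [0,0,0,0,0,0,-1],
    [0,0,0,0,0,0,-1],
    [0,0,0,0,0,0,-1],
    [0,0,0,0,0,0,-1],
    [0,0,0,0,0,0,-1],
    [0,0,0,0,0,0,-1],
    [0,0,0,0,0,0,-1],
    [0,0,0,0,0,0,-1],
  ],
)

```text
time: 17.12
position: [496.9, 68.5, 49.9]
ee_rot: [2.048, 2.382, -0.0]
wrist_force: [-1.4, -0.8, -0.2]
opening: 0.233
finger_force: 58.8
```

drive_tool(
  moves=[
    [1,0,0,0,0,0,-1],
    [1,0,0,0,0,0,-1],
    [1,0,0,0,0,0,-1],
    [0,0,0,0,0,0,-1],
    [0,0,0,0,0,0,-1],
    [0,0,0,0,0,0,-1],
    [0,0,0,0,0,0,-1],
    [0,0,0,0,0,0,-1],
    [0,0,0,0,0,0,-1],
    [0,0,0,0,0,0,-1],
  ],
)

```text
time: 17.95
position: [496.7, 70.8, 50.2]
ee_rot: [2.046, 2.382, -0.001]
wrist_force: [0.0, -7.3, 2.2]
opening: 0.232
finger_force: 58.6
```

```bash
python3 f.py
python3 - <<'E'
from h import *
from cell import optics
c=optics.capture("top")
cr=c["frame"][165:255,190:330,::-1]
cv2.imwrite("pics/t8.png",cv2.resize(cr,None,fx=5,fy=5,interpolation=cv2.INTER_CUBIC))
E
python3 f.py
```

```text
pos [496.75  70.76  50.23] Fx_jig(push) 7.24 Fy -1.06 Fz 2.18 T [-1.238  0.024  0.025] 0.23201623800267304
pos [496.73  70.77  50.23] Fx_jig(push) 6.67 Fy -1.12 Fz 3.33 T [-1.264  0.021 -0.018] 0.2393190400175213
```

The fence is met at about 7 N, and torque is the cleaner gauge at about 0.175 N·m per N. Now pressing the stop down.

drive_tool(
  moves=[
    [0,0,1,0,0,0,-1],
    [0,0,1,0,0,0,-1],
    [0,0,1,0,0,0,-1],
    [0,0,1,0,0,0,-1],
    [0,0,1,0,0,0,-1],
    [0,0,1,0,0,0,-1],
    [0,0,1,0,0,0,-1],
    [0,0,0,0,0,0,-1],
    [0,0,0,0,0,0,-1],
    [0,0,0,0,0,0,-1],
  ],
)

```text
time: 18.83
position: [497.1, 70.3, 44.0]
ee_rot: [2.045, 2.381, -0.001]
wrist_force: [-1.9, -10.4, 10.9]
opening: 0.229
finger_force: 59.6
```

```bash
python3 f.py; python3 -c "
from wing import *
wing('w8',z=73)"; python3 f.py
```

```text
pos [497.06  70.29  43.98] Fx_jig(push) 10.01 Fy -3.38 Fz 10.94 T [-1.751  0.395 -0.04 ] 0.22869385912204301
[497.08  70.28  44.  ] [[-0.151, 0.989, 0.002], [0.989, 0.151, -0.003], [-0.003, 0.001, -1.0]] [-2.28 -9.45 10.25] [-1.838  0.418 -0.054] 0.231
225 245 270 [489.3  94.4] [500.8  96.2]
235 244 271 [489.5  89.4] [502.1  91.3]
245 241 273 [488.8  84.1] [503.8  86.4]
255 243 272 [490.5  79.1] [504.3  81.1]
265 244 271 [491.6  73.8] [504.7  75.8]
275 245 271 [492.9  68.4] [505.6  70.3]
285 245 271 [493.6  62.8] [506.6  64.7]
295 245 271 [494.4  57. ] [507.5  59. ]
305 247 269 [496.2  51.2] [507.5  52.9]
pos [497.08  70.28  44.  ] Fx_jig(push) 9.01 Fy -3.66 Fz 10.25 T [-1.838  0.418 -0.054] 0.2314979895682529
```

drive_tool(
  moves=[
    [-0.5,-0.5,0.5,0,0,0,-1],
    [0,0,0.5,0,0,0,-1],
    [0,0,0,0,0,0,-1],
    [0,0,0,0,0,0,-1],
    [0,0,0,0,0,0,-1],
    [0,0,0,0,0,0,-1],
    [0,0,0,0,0,0,-1],
    [0,0,0,0,0,0,-1],
    [0,0,0,0,0,0,-1],
    [0,0,0,0,0,0,-1],
  ],
)

```text
time: 19.72
position: [497.0, 70.0, 43.2]
ee_rot: [2.045, 2.38, 0.0]
wrist_force: [-0.8, -7.9, 11.6]
opening: 0.237
finger_force: 59.6
```

```bash
python3 f.py
```

```text
pos [497.02  69.98  43.17] Fx_jig(push) 7.71 Fy -1.93 Fz 11.63 T [-1.454  0.213  0.069] 0.23680035996472953
```

drive_tool(
  moves=[
    [0,0,0,0,0,-4,-1],
    [0,0,0,0,0,-4,-1],
    [0,0,0,0,0,-4,-1],
    [0,0,0,0,0,-4,-1],
    [0,0,0,0,0,-4,-1],
    [0,0,0,0,0,0,-1],
    [0,0,0,0,0,0,-1],
    [0,0,0,0,0,0,-1],
    [0,0,0,0,0,0,-1],
    [0,0,0,0,0,0,-1],
  ],
)

```text
time: 20.55
position: [498.3, 70.3, 43.5]
ee_rot: [1.6, 2.697, 0.003]
wrist_force: [3.6, -6.0, 10.8]
opening: 0.231
finger_force: 59.6
```

```bash
python3 f.py
```

```text
pos [498.34  70.25  43.52] Fx_jig(push) 6.5 Fy 2.64 Fz 10.78 T [-0.898 -0.534  0.009] 0.23069784759477557
```

drive_tool(
  moves=[
    [0,0,0,0,0,-5,-1],
    [0,0,0,0,0,-5,-1],
    [0,0,0,0,0,-5,-1],
    [0,0,0,0,0,-5,-1],
    [0,0,0,0,0,-5,-1],
    [0,0,0,0,0,-5,-1],
    [0,0,0,0,0,-5,-1],
    [0,0,0,0,0,0,-1],
    [0,0,0,0,0,0,-1],
    [0,0,0,0,0,0,-1],
  ],
)

```text
time: 21.38
position: [498.8, 70.2, 43.7]
ee_rot: [0.714, 3.051, 0.0]
wrist_force: [4.4, -4.6, 11.1]
opening: 0.232
finger_force: 59.6
```

```bash
python3 f.py
```

```text
pos [498.8   70.21  43.67] Fx_jig(push) 5.24 Fy 3.7 Fz 11.06 T [-0.948 -0.773 -0.011] 0.23161170488751398
```

drive_tool(
  moves=[
    [0,0,0,0,0,-5,-1],
    [0,0,0,0,0,-5,-1],
    [0,0,0,0,0,-5,-1],
    [0,0,0,0,0,-5,-1],
    [0,0,0,0,0,-5,-1],
    [0,0,0,0,0,-5,-1],
    [0,0,0,0,0,-5,-1],
    [-0.7,0,0,0,0,0,-1],
    [-0.8,0,0,0,0,0,-1],
    [0,0,0,0,0,0,-1],
  ],
)

```text
time: 22.22
position: [499.3, 70.0, 43.4]
ee_rot: [-0.237, 3.128, -0.005]
wrist_force: [1.5, -8.9, 12.1]
opening: 0.236
finger_force: 59.7
```

```bash
python3 f.py
python3 - <<'E'
from h import *
from cell import status
print(R.from_rotvec(status.get_obs()["ee_rot"]).as_matrix().round(3))
E
```

```text
pos [499.32  69.97  43.42] Fx_jig(push) 8.99 Fy 0.18 Fz 12.08 T [-1.615 -0.122  0.004] 0.23608199913512815
[[-0.989 -0.151  0.005]
 [-0.151  0.989 -0.003]
 [-0.004 -0.003 -1.   ]]
```

drive_tool(
  moves=[
    [0,-0.5,0,0,0,0,-1],
    [0,-0.5,0,0,0,0,-1],
    [0,0,0,0,0,0,-1],
    [0,0,0,0,0,0,-1],
    [0,0,0,0,0,0,-1],
    [0,0,0,0,0,0,-1],
    [0,0,0,0,0,0,-1],
    [0,0,0,0,0,0,-1],
    [0,0,0,0,0,0,-1],
    [0,0,0,0,0,0,-1],
  ],
)

```text
time: 23.05
position: [499.3, 69.7, 43.4]
ee_rot: [-0.236, 3.128, -0.002]
wrist_force: [0.7, -3.7, 12.2]
opening: 0.234
finger_force: 59.7
```

```bash
python3 f.py
```

```text
pos [499.33  69.74  43.4 ] Fx_jig(push) 3.72 Fy 0.18 Fz 12.18 T [-0.693 -0.199 -0.027] 0.2339870470471603
```

drive_tool(
  moves=[
    [0,-0.5,0,0,0,0,-1],
    [0,0,0,0,0,0,-1],
    [0,0,0,0,0,0,-1],
    [0,0,0,0,0,0,-1],
    [0,0,0,0,0,0,-1],
    [0,0,0,0,0,0,-1],
    [0,0,0,0,0,0,-1],
    [0,0,0,0,0,0,-1],
    [0,0,0,0,0,0,-1],
    [0,0,0,0,0,0,-1],
  ],
)

```text
time: 23.88
position: [499.3, 69.6, 43.4]
ee_rot: [-0.236, 3.128, -0.001]
wrist_force: [1.2, -2.2, 11.6]
opening: 0.231
finger_force: 59.6
```

```bash
python3 f.py
```

```text
pos [499.35  69.61  43.39] Fx_jig(push) 2.36 Fy 0.83 Fz 11.63 T [-0.268 -0.187 -0.045] 0.23128283737826066
```

drive_tool(
  moves=[
    [0,-0.5,0,0,0,0,-1],
    [0,0,0,0,0,0,-1],
    [0,0,0,0,0,0,-1],
    [0,0,0,0,0,0,-1],
    [0,0,0,0,0,0,-1],
    [0,0,0,0,0,0,-1],
    [0,0,0,0,0,0,-1],
    [0,0,0,0,0,0,-1],
    [0,0,0,0,0,0,-1],
    [0,0,0,0,0,0,-1],
  ],
)

```text
time: 24.72
position: [499.3, 69.5, 43.4]
ee_rot: [-0.236, 3.128, -0.0]
wrist_force: [1.1, 1.9, 11.2]
opening: 0.233
finger_force: 59.6
```

```bash
python3 f.py
```

```text
pos [499.34  69.49  43.37] Fx_jig(push) -1.75 Fy 1.33 Fz 11.25 T [ 0.129 -0.226 -0.049] 0.23265028001486424
```

drive_tool(
  moves=[
    [0,1.2,0,0,0,0,-1],
    [0,0,0,0,0,5,-1],
    [0,0,0,0,0,-5,-1],
    [0,0,0,0,0,-5,-1],
    [0,0,0,0,0,5,-1],
    [0,0,0,0,0,5,-1],
    [0,0,0,0,0,-5,-1],
    [0,0,0,0,0,-5,-1],
    [0,0,0,0,0,5,-1],
    [0,0,0,0,0,0,-1],
  ],
)

```text
time: 25.55
position: [499.3, 69.9, 43.3]
ee_rot: [-0.231, 3.129, -0.003]
wrist_force: [1.3, -4.5, 10.8]
opening: 0.229
finger_force: 59.6
```

```bash
python3 f.py
```

```text
pos [499.26  69.85  43.35] Fx_jig(push) 4.6 Fy 0.6 Fz 10.75 T [-0.744 -0.171 -0.029] 0.22927749069090606
```

drive_tool(
  moves=[
    [0,1,0,0,0,5,-1],
    [0,0.5,0,0,0,-5,-1],
    [0,0,0,0,0,-5,-1],
    [0,0,0,0,0,5,-1],
    [0,0,0,0,0,5,-1],
    [0,0,0,0,0,-5,-1],
    [0,0,0,0,0,-5,-1],
    [0,0,0,0,0,5,-1],
    [0,0,0,0,0,0,-1],
    [0,0,0,0,0,0,-1],
  ],
)

```text
time: 26.38
position: [499.1, 71.1, 43.3]
ee_rot: [-0.236, 3.128, -0.003]
wrist_force: [0.9, -6.1, 10.9]
opening: 0.233
finger_force: 59.6
```

```bash
python3 f.py
```

```text
pos [499.09  71.06  43.32] Fx_jig(push) 6.19 Fy 0.01 Fz 10.94 T [-1.091 -0.197 -0.022] 0.23272619232562966
```

drive_tool(
  moves=[
    [0,0,0,0,0,5,-1],
    [0,0,0,0,0,-5,-1],
    [0,0,0,0,0,-5,-1],
    [0,0,0,0,0,5,-1],
    [0,0,0,0,0,5,-1],
    [0,0,0,0,0,-5,-1],
    [0,0,0,0,0,-5,-1],
    [0,0,0,0,0,5,-1],
    [0,0,0,0,0,0,-1],
    [0,0,0,0,0,0,-1],
  ],
)

```text
time: 27.22
position: [499.1, 71.1, 43.3]
ee_rot: [-0.236, 3.128, -0.003]
wrist_force: [1.0, -7.0, 11.2]
opening: 0.233
finger_force: 59.6
```

```bash
python3 f.py
```

```text
pos [499.09  71.07  43.34] Fx_jig(push) 7.04 Fy -0.05 Fz 11.22 T [-1.11  -0.156 -0.04 ] 0.23344812550308872
```

drive_tool(
  moves=[
    [0,0,-0.5,0,0,0,-1],
    [0,0,-0.5,0,0,0,-1],
    [0,0,-0.5,0,0,0,-1],
    [0,0,-0.3,0,0,0,-1],
    [0,0,0,0,0,0,-1],
    [0,0,0,0,0,0,-1],
    [0,0,0,0,0,0,-1],
    [0,0,0,0,0,0,-1],
    [0,0,0,0,0,0,-1],
    [0,0,0,0,0,0,-1],
  ],
)

```text
time: 28.05
position: [499.1, 71.1, 44.8]
ee_rot: [-0.237, 3.129, -0.003]
wrist_force: [2.7, -6.8, 7.2]
opening: 0.237
finger_force: 59.3
```

```bash
python3 f.py
```

```text
pos [499.06  71.1   44.76] Fx_jig(push) 7.09 Fy 1.63 Fz 7.15 T [-1.13  -0.367 -0.041] 0.23652651936937763
```

drive_tool(
  moves=[
    [0,0,-0.4,0,0,0,-1],
    [0,0,-0.4,0,0,0,-1],
    [0,0,-0.4,0,0,0,-1],
    [0,0,0,0,0,0,-1],
    [0,0,0,0,0,0,-1],
    [0,0,0,0,0,0,-1],
    [0,0,0,0,0,0,-1],
    [0,0,0,0,0,0,-1],
    [0,0,0,0,0,0,-1],
    [0,0,0,0,0,0,-1],
  ],
)

```text
time: 28.88
position: [499.0, 71.1, 45.0]
ee_rot: [-0.237, 3.129, -0.003]
wrist_force: [6.2, -5.3, -4.9]
opening: 0.232
finger_force: 59.2
```

```bash
python3 f.py
```

```text
pos [498.98  71.07  44.99] Fx_jig(push) 6.12 Fy 5.37 Fz -4.91 T [-1.07  -1.029  0.047] 0.23218003947452773
```

drive_tool(
  moves=[
    [-0.4,-0.3,0.3,0,0,0,-1],
    [-0.4,-0.3,0,0,0,0,-1],
    [0,-0.3,0,0,0,0,-1],
    [0,-0.2,0,0,0,0,-1],
    [0,0,0,0,0,0,-1],
    [0,0,0,0,0,0,-1],
    [0,0,0,0,0,0,-1],
    [0,0,0,0,0,0,-1],
    [0,0,0,0,0,0,-1],
    [0,0,0,0,0,0,-1],
  ],
)

```text
time: 29.72
position: [499.0, 70.9, 44.9]
ee_rot: [-0.237, 3.131, -0.0]
wrist_force: [4.8, -1.8, 2.4]
opening: 0.236
finger_force: 60.2
```

```bash
python3 f.py
```

```text
pos [499.01  70.88  44.87] Fx_jig(push) 2.49 Fy 4.52 Fz 2.36 T [-0.214 -0.828  0.019] 0.23620656704399856
```

drive_tool(
  moves=[
    [-0.5,0,-0.1,0,0,0,-1],
    [0,0,0,0,0,0,-1],
    [0,0,0,0,0,0,-0.4],
    [0,0,0,0,0,0,-0.3],
    [0,0,0,0,0,0,-0.2],
    [0,0,0,0,0,0,-0.2],
    [0,0,0,0,0,0,-0.2],
    [0,0,0,0,0,0,-0.2],
    [0,0,0,0,0,0,-0.2],
    [0,0,0,0,0,0,-0.2],
  ],
)

```text
time: 30.55
position: [498.8, 70.9, 44.7]
ee_rot: [0.237, -3.133, 0.0]
wrist_force: [0.4, -0.0, -0.2]
opening: 0.402
finger_force: 0.0
```

```bash
python3 f.py
```

```text
pos [498.84  70.94  44.68] Fx_jig(push) 0.08 Fy 0.41 Fz -0.17 T [-0.014 -0.016 -0.013] 0.401617936528492
```

drive_tool(
  moves=[
    [0,0,-5,0,0,0,-0.2],
    [0,0,-15,0,0,0,-0.2],
    [0,0,-20,0,0,0,-0.2],
    [0,0,-20,0,0,0,-0.2],
    [0,0,-20,0,0,0,-0.2],
    [0,0,-20,0,0,0,-0.2],
    [0,0,-20,0,0,0,-0.2],
    [0,0,0,0,0,0,-0.2],
    [0,0,0,0,0,0,-0.2],
    [0,0,0,0,0,0,-0.2],
  ],
)

```text
time: 31.38
position: [498.5, 71.0, 164.2]
ee_rot: [0.237, -3.132, 0.0]
wrist_force: [0.7, -0.2, -0.6]
opening: 0.401
finger_force: 0.0
```

```bash
python3 f.py
python3 - <<'E'
from h import *
from cell import optics
c=optics.capture("wrist"); pickle.dump(c,open("pics/w9.pkl","wb"))
cv2.imwrite("pics/w9.png",cv2.resize(c["frame"][:,:,::-1],(768,576),interpolation=cv2.INTER_CUBIC))
E
```

```text
pos [498.49  70.97 164.15] Fx_jig(push) 0.3 Fy 0.62 Fz -0.65 T [ 0.005 -0.005  0.012] 0.40127695547631015
```

View pics/w9.png

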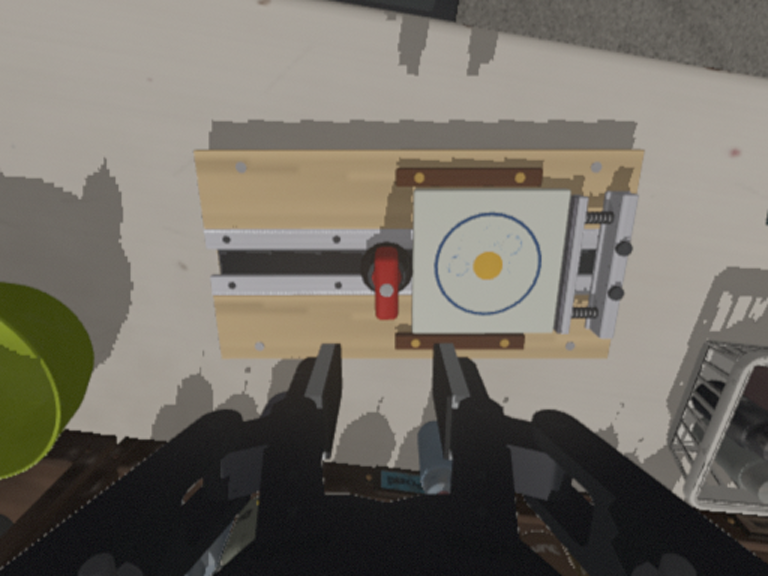

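The wing at (386,285) lies across the slot. The collar touches the tile's near edge at x≈412, and the tile sits square against the fence at x≈570. The gripper is clear, so I'm handing in.

```bash
python3 -c "
from cell import bot
print(bot.finish_job())"
```

```text
the job is handed in; nothing more can be done
None
```

The stop is locked crosswise in the T-track, holding the tile square against the sprung fence at about 6.5 N (estimated from wrist force before release, not measured since), and the job is handed in; the result was not reported.

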